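# Change the part in the pump clamp and hold it

### The job

Take the collet left standing on the bed of the pump clamp and put it into the empty parts bin (not in with the lathe tools), then stand the thin aluminium sleeve upright in the clamp's vee in its place and let go of it. Close the clamp by pumping its trigger towards the handle, never by pushing the bar or pad by hand, until the pad has pushed the sleeve home into the vee and the pad's spring is about half compressed: any more would crush the sleeve. The pressure lasts only while the trigger is held, so finish still holding the trigger squeezed like that, with the other loose things left where they stand.

Things in the scene. Friction and masses are not known exactly. Their poses are not given: they have to be found in the camera images.
- clamp: one-hand ratchet bar clamp on a fixed grey base plate 310 x 90 x 10 mm; origin: centre of the plate's underside; x: the way the bar is pushed, from the handle to the vee; z up. Along x: handle -108 mm, trigger pivot -75 mm (86 mm up), pad face +36 mm (bar right back), vee jaw +116 to +153 mm (52 mm wide, top 34 mm up, 90 degree notch facing the pad). Bar 34 mm up; its tail reaches x = -205 mm
- clamp_seat (a point): point on top of the clamp's plate (10 mm above the bench) under the axis of a 42 mm sleeve that is fully home in the vee; x axis points into the vee, z up
- clamp_handle (a point): middle of the clamp's black fixed handle, 145 mm above the bench; the handle is an upright bar 16 mm thick along the clamp's x (from x = -116 to -100 mm), 26 mm wide, its top 180 mm above the bench
- trigger_grip (a point): point on the front (vee side) of the steel trigger where fingers push; moves with it. Trigger 9 mm thick, 20 mm wide, top about 172 mm above the bench. Released, this point is about 62 mm in front of the handle's back, 143 mm up; a full squeeze moves it 27 mm level towards the handle. The space above, before the trigger and behind the handle is free
- clamp_trigger (a joint): trigger angle: 0 released (a spring returns it), 0.46 rad fully squeezed. It takes 4 to 6 N at the grip when running free, about 13 N in all when the pad presses rightly. A full squeeze drives the bar about 15 mm; the ratchet's teeth are 3 mm apart, so up to 3 mm of each stroke may be idle
- clamp_bar (a joint): how far the bar has been driven forward, in m: 0 right back, 0.075 at most. A light brake (3 N) keeps it there when the trigger is let go, but it eases back as far as the compressed pad spring pushes it
- clamp_pad (a joint): compression of the pad's spring, in m: 0 free, 0.014 solid; 1.7 N per mm. The right pressure is about half, 0.007; above 0.010 is too much
- pad_face (a point): centre of the front face of the round rubber pad (30 mm across) at the bar's front end; moves with it. Behind it 17 mm of bare steel shank show, which sink into the head as the spring is compressed; the dark ring on the shank reaches the head's collar at half compression
- sleeve_center (a point): middle (half-way up) of the plain aluminium sleeve, a tube 42 mm across and 60 mm high, 0.13 kg, standing on the bench; hold it round the outside; its bore counts as closed. z is its axis
- collet_center (a point): middle (half-way up) of the dark steel spring collet, a tapered plug 33 mm across and 31 mm high, 0.07 kg, standing on the clamp's plate in front of the vee; z is its axis
- parts_bin_floor (a point): centre of the inner floor of the empty blue parts bin, 2 mm above the bench; inside 180 x 146 mm (x, y) at the floor, walls 54 mm high, outside 215 x 180 mm. It stands beside another blue bin full of lathe tools, on either side of it
- bottle: bystander: white squeeze bottle, 45 mm across, 122 mm high; origin under its centre
- oil_cup: bystander: aluminium oil cup, 57 mm across, 135 mm high; origin under its centre
- pliers: bystander: green pliers, 166 x 54 x 13 mm, lying flat; origin under the middle
- spring: bystander: steel compression spring standing on end, 47 mm across, 58 mm high; origin under its centre
- lathe_tool: bystander: lathe tool lying on the bench, 115 x 13 x 13 mm; origin under its middle
Things that resemble listed ones, but are neither listed nor needed, are in the scene too. Of the things that look like the part that bears collet_center, the smaller one is meant.

How it is judged (in metres and radians):
On the way, in this order (a step that is already met when the one before it is completed fails the run):
1. the collet lies in the empty parts bin and has been let go (x of collet_center in the frame of parts_bin_floor between -0.09 and 0.09 m and y of collet_center in the frame of parts_bin_floor between -0.075 and 0.075 m and z of collet_center in the frame of parts_bin_floor below 0.03 m and contact force between the fingers and collet below 0.1 N), for 0.2 s.
2. the sleeve stands upright on the clamp's plate in the mouth of the vee and has been let go (horizontal distance between sleeve_center and clamp_seat below 0.015 m and angle between sleeve_center's own z axis and vertical below 0.1 rad and z of sleeve_center in the frame of clamp_seat below 0.034 m and contact force between the fingers and sleeve below 0.1 N), for 0.2 s.
At the end, for the whole second after the job is handed in: The collet lies in the empty parts bin. The sleeve stands upright on the plate, within 4 mm of fully home in the vee, touched by no part of the robot, pressed by the pad with 4 to 20 N and the pad's spring compressed by 3.5 to 10 mm; the fingers still press the trigger with more than 3 N (x of collet_center in the frame of parts_bin_floor between -0.09 and 0.09 m and y of collet_center in the frame of parts_bin_floor between -0.075 and 0.075 m and z of collet_center in the frame of parts_bin_floor below 0.03 m and horizontal distance between sleeve_center and clamp_seat below 0.004 m and angle between sleeve_center's own z axis and vertical below 0.08 rad and z of sleeve_center in the frame of clamp_seat between 0.026 and 0.034 m and value of joint clamp_pad between 0.0035 and 0.01 m and contact force between clamp_pad and sleeve between 4 and 20 N and contact force between the fingers and clamp_trigger above 3 N and contact force between each of the arm, the fingers and sleeve below 0.1 N and linear speed of sleeve below 0.02 m/s); the arm keeps its last pose, push and grip.
It fails at once if the sleeve is crushed (pad spring compressed by more than 11 mm) (value of joint clamp_pad above 0.011 m).
It fails at once if the bar or the pad is pushed by the robot itself (contact force between any of the fingers, the arm and clamp_bar above 2 N).
It fails at once if the bottle, oil cup, pliers, spring or lathe tool is shifted by more than 3 cm (distance of any of bottle, oil_cup, pliers, spring, lathe_tool from where it was at the start of the episode above 0.03 m).
It also fails if it takes over 67 s, if anything falls off the work surface, if the arm or the gripper's body presses on something with over 40 N, if the wrist force passes 120 N, or if a joint passes its speed limit or range.

### The arm

A 6-joint arm with a two-finger parallel gripper is mounted at the origin on a cart in front of the work surface, level with it; the furniture and walls round the work are solid. World frame = base frame: x ahead of the robot, y to its left, z up, the work surface at z = 0. Lengths are in mm, angles in rad, forces in N, time in s.
With the tool pointing down it reaches from about 275 to 1000 mm from the base axis. Payload 8.4 kg.
Tool frame: the origin (TCP) lies between the finger pads; the fingertips stand r.finger_overhang ahead of it and the grasp point (between the pads) is the TCP (r.finger_overhang is the distance from the TCP to the fingertips, in mm); z points along the fingers, y is the line along which they close (so a half turn about z gives the same grasp; the last joint's range is limited). The gripper opens to 85 mm and grips with 20 to 120 N. Pads are 22 mm wide; open, the fingers measure 114 mm over their backs; the gripper's body (76 mm by 85 mm) begins 54 mm behind the grasp point. The pads swing forward as they close: fully open they stand 13 mm farther back than shut.
Start: joints at [-0.002, 0.353, 1.633, -0, 1.155, -0.002], TCP at [625.002, -0, 250.281] pointing down, gripper open.
Joint ranges: [-2.63, 2.63], [-0.92, 2.1], [0.06, 2.66], [-1.3, 4.44], [0, 2.69], [-3.02, 3.02]. Speed limits (rad/s): [2.22, 2.22, 2.79, 3.14, 3.14, 3.14].

### API

Orientations are given as [roll, pitch, yaw] about the fixed x, y, z axes, in that order (R = Rz(yaw) Ry(pitch) Rx(roll)).
In Python, from rig import r, cams, sign_off gives the robot as it stands.
- The arm moves only by the shell command python3 -m crank 'ROWS' [FORCE]. ROWS is JSON, a list of rows, each a list of 7 numbers: the shift along the tool's x, y, z in m, then the turn, a rotation vector about the tool's x, y, z in rad, then the closure, from 0 (fully open) to 1 (shut). In form: [[dx, dy, dz, ax, ay, az, gripper], ...]. A call has 1 to 5 rows; each row is the pose to reach, as a shift and turn from the pose commanded when the call began, along the tool's axes at that moment; what a row does not reach only later rows make up. A row lasts 1/10 s, in which the tool goes at most 50 mm and 8.59 degrees, less where a joint would pass 70% of its speed; a pose out of reach is approached as far as the arm can. A call with a gripper value outside its range is refused whole. The fingers move at their own pace and stop on an object; FORCE is the grip in N (left out, the last holds). Time passes only in rows, so rows that repeat a pose let the fingers close. It gives the time, the measured TCP pose, the force, the opening and the grip force at its end, in the units of the state.
- r.sense(): the state, without advancing time (a new reading comes with each control period).
- cams.grab_frame(name): name is "scene" or "side" or "wrist"; returns a dict with "image" (480x640x3 uint8, red, green, blue), "fx", "fy", "cx", "cy" (pixels), "D" ([k1, k2, p1, p2, k3] as OpenCV has them; the pictures are not rectified), "position" and "orientation" of the camera in the world. Camera axes: x right, y down, z forward; pixel columns grow to the right and rows downward; lengths in mm; the calibration is good to about 2 mm. A picture is of the moment at which its call begins. There is no depth.
- sign_off(): hands the job in; it is judged then, once.
The state is a dict: "clock": time; "qpos": joint angles; "qvel": joint speeds; "joint_efforts": joint torques, N m; "eef_pos": TCP position; "tcp_rot": TCP orientation; "contact_force": force on the tool from outside, world axes, zero at the start; "wrist_torque": the same for the moment, N m; "opening": opening from 0.0 (shut) to 1.0 (fully open); "grasp_force": force on a finger pad.
Only numpy, scipy, OpenCV 4.12 (cv2) and the standard library are available. Lean on these libraries where they do the work, as an engineer would, in place of code of your own. Each camera call takes 0.05 s, during which the arm holds its last target. There are 200 camera calls.

## Working session

There is one attempt and no reset: what is moved stays moved. The work goes in short steps, Python scripts to look and compute and a shell command to move; the robot and the scene stay as the last step left them, time stands still between calls to the robot, and variables do not carry over. Pictures are saved under pics/ and viewed, at most 10 in all, crops included, and the job is handed in when it is done.

```bash
ls; mkdir -p pics; cat > h.py <<'E'
import numpy as np, cv2
from rig import r, cams
from scipy.spatial.transform import Rotation as R
def grab(n,fn=None):
    f=cams.grab_frame(n)
    if fn: cv2.imwrite('pics/'+fn,f['image'][:,:,::-1])
    np.save('pics/last_%s.npy'%n,f,allow_pickle=True)
    return f
def last(n): return np.load('pics/last_%s.npy'%n,allow_pickle=True).item()
def rot(f):
    o=np.array(f['orientation'],float)
    return o if o.shape==(3,3) else R.from_euler('xyz',o).as_matrix()
def K(f): return np.array([[f['fx'],0,f['cx']],[0,f['fy'],f['cy']],[0,0,1.]])
def px2w(f,uv,z):
    p=cv2.undistortPoints(np.array(uv,float).reshape(-1,1,2),K(f),np.array(f['D'],float)).reshape(-1,2)
    d=np.c_[p,np.ones(len(p))]@rot(f).T; o=np.array(f['position'],float)
    z=np.broadcast_to(z,len(p))
    return o+d*((z-o[2])/d[:,2])[:,None]
def w2px(f,P):
    Rm=rot(f); t=-Rm.T@np.array(f['position'],float)
    return cv2.projectPoints(np.array(P,float).reshape(-1,3),cv2.Rodrigues(Rm.T)[0],t,K(f),np.array(f['D'],float))[0].reshape(-1,2)
E
python3 - <<'E'
from h import *
for n in ('scene','side'):
    f=grab(n,n+'.png'); print(n,f['position'],f['orientation'],f['fx'],f['D'])
print(r.sense(),r.finger_overhang)
E
```

```text
pics
scene [-517.92240044 -562.24461854  643.35521469] [-1.98886994  0.02280792 -1.10259604] 548.5407390153821 [-0.03405409  0.          0.          0.          0.        ]
side [-201.48513996 -743.69468967 1429.68440517] [-2.45357408  0.00921249 -0.80880212] 563.352954454852 [-0.02968239  0.          0.          0.          0.        ]
{'clock': 0.1, 'qpos': array([-2.39141023e-03,  3.53574204e-01,  1.63402618e+00, -6.22688490e-06,
        1.15519658e+00, -2.41149136e-03]), 'qvel': array([-0.00091958, -0.00125263, -0.00218042, -0.00081519,  0.00112548,
        0.00016277]), 'joint_efforts': array([ 4.27485766e-04, -6.06356549e+01, -3.42817569e+01, -7.40920814e-05,
        3.91241178e-03, -4.99377973e-05]), 'eef_pos': array([6.24616925e+02, 4.44207410e-03, 2.49654035e+02]), 'tcp_rot': array([-3.14038833e+00,  2.78958435e-06,  1.57081893e+00]), 'contact_force': array([-0.71555567,  0.25765625, -1.07125751]), 'wrist_torque': array([-0.00589959,  0.09658953, -0.00821868]), 'grasp_force': 0.0, 'opening': 1.0023033793534568} 19.0
```

View pics/scene.png

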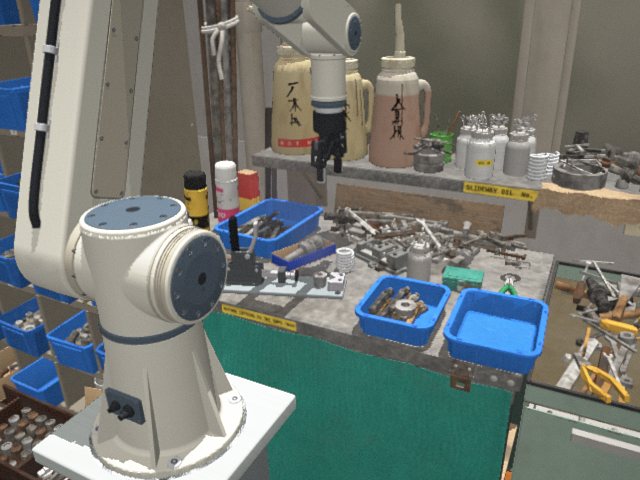

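View pics/side.png

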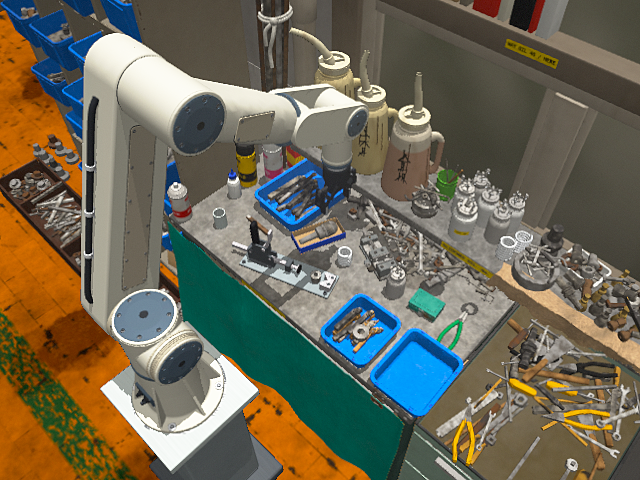

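Side picture: clamp from about (215,240) to (335,290), with a plug near the vee at (317,277). Sleeve candidate is the tube at (220,217), spring is at (344,255), and the empty blue bin is at (417,370), next to the filled one at (360,328). I'll enlarge the clamp area.

```bash
python3 - <<'E'
from h import *
f=last('side'); im=f['image'][170:310,190:370,::-1]
cv2.imwrite('pics/c1.png',cv2.resize(im,None,fx=4.4,fy=4.28,interpolation=cv2.INTER_CUBIC))
print(px2w(f,[(317,277),(220,217),(344,258),(417,375),(360,330)],[20,30,30,2,20]).round())
E
```

```text
[[ 517.  -26.   20.]
 [ 467.  376.   30.]
 [ 623.  -42.   30.]
 [ 476. -446.    2.]
 [ 467. -245.   20.]]
```

View pics/c1.png

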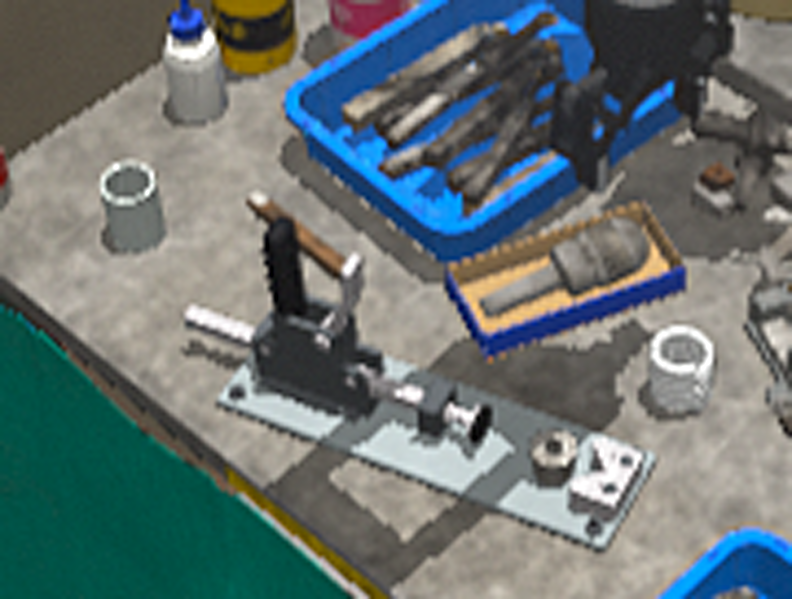

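Crop: the only plug standing on the clamp bed, in front of the vee, is at crop (553,455), which is the collet. The dark tool in the blue box at (600,260) only resembles it. The plain tube at (132,205) is the sleeve, the coiled one at (682,370) is the spring, and the brown bar at (300,235) is the lathe tool. Plate corners are at (218,402), (600,548) and (655,455).

```bash
python3 - <<'E'
from h import *
f=last('side')
c=np.array([(218,402),(600,548),(655,455)],float); c=c/[4.4,4.28]+[190,170]
P=px2w(f,c,10); print(P.round())
ctr=(P[0]+P[2])/2; d=P[1]-P[0]; yaw=np.arctan2(d[1],d[0]); print('ctr',ctr,'yaw',yaw,np.linalg.norm(d),np.linalg.norm(P[1]-P[2]))
T=lambda x,y,z: ctr*[1,1,0]+R.from_euler('z',yaw).apply([x,y,0])+[0,0,z]
c=np.array([(553,440),(129,183),(132,240)],float)/[4.4,4.28]+[190,170]
print('collet top, sleeve top, bottom front',px2w(f,c,[41,60,0]).round())
print('grip',T(-54,0,143),'handle',T(-108,0,145),'vee notch',T(116,0,34))
print((w2px(f,[T(-54,0,143),T(-108,0,180),T(-108,0,145),T(135,0,34),T(36,0,34)])-[190,170])*[4.4,4.28])
g=last('side')
# bin rim fit by blue
hsv=cv2.cvtColor(f['image'],cv2.COLOR_RGB2HSV)
m=cv2.inRange(hsv,(100,150,60),(120,255,255)); m[:, :330]=0; m[:300]=0
n,l,s,ce=cv2.connectedComponentsWithStats(m); print(s[1:][s[1:,4]>500],ce[1:][s[1:,4]>500])
E
```

```text
[[391. 193.  10.]
 [485. -95.  10.]
 [571. -68.  10.]]
ctr [480.63170275  62.30114034  10.        ] yaw -1.2538193518331155 303.3294087531587 89.4347413152
collet top, sleeve top, bottom front [[515. -23.  41.]
 [464. 368.  60.]
 [455. 368.   0.]]
grip [463.80014222 113.61096952 143.        ] handle [446.9685817 164.9207987 145.       ] vee notch [516.78838831 -47.9199742   34.        ]
[[353.17560888 287.92392341]
 [278.3196693  228.14132179]
 [283.5048122  261.04221045]
 [606.20120045 473.22399971]
 [478.07951055 425.52053919]]
[[ 330  300   71   68 2052]
 [ 370  328   93   90 4997]] [[364.88304094 331.77046784]
 [416.01060636 371.79427657]]
```

```bash
python3 - <<'E'
from h import *
f=last('side'); im=f['image'][290:430,310:490,::-1]
cv2.imwrite('pics/c2.png',cv2.resize(im,None,fx=4,fy=4,interpolation=cv2.INTER_CUBIC))
E
```

```text
(no output)
```

View pics/c2.png

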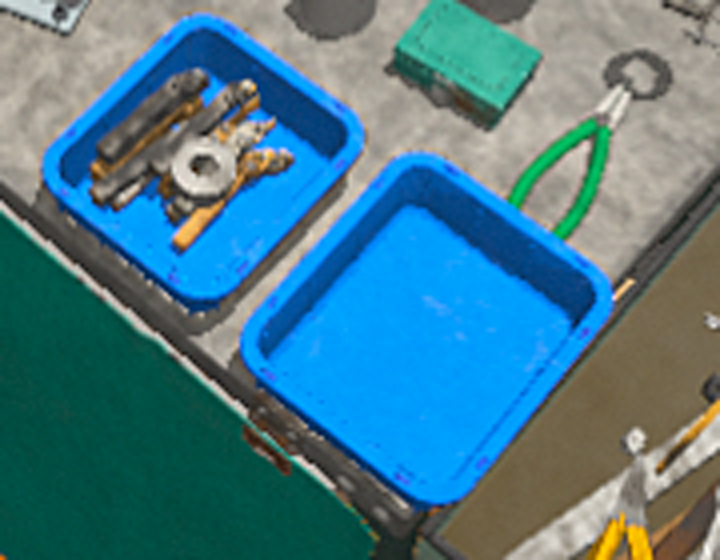

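The bin crop shows the empty bin with its floor centre near crop (420,335), world about (477,-444). The neighbouring bin at (200,170) holds the tools. I'll move above the collet and look from there.

```bash
python3 -m crank '[[-0.008,-0.037,0.033,0,0,-0.11,0.3],[-0.015,-0.073,0.066,0,0,-0.22,0.3],[-0.023,-0.11,0.1,0,0,-0.317,0.3],[-0.023,-0.11,0.1,0,0,-0.317,0.3],[-0.023,-0.11,0.1,0,0,-0.317,0.3]]' 30; python3 - <<'E'
from h import *
f=grab('wrist','w1.png'); print(f['position'],f['orientation'],r.sense()['eef_pos'])
yaw=-1.254;ctr=np.array([480.6,62.3,0])
T=lambda x,y,z: ctr+R.from_euler('z',yaw).apply([x,y,0])+[0,0,z]
print(w2px(f,[T(155,45,10),T(155,-45,10),T(116,26,34),T(116,-26,34),T(36,0,34),[515,-23,41]]).round())
E
```

```text
clock: 0.6
eef_pos: [513.7, -23.1, 149.5]
tcp_rot: [-3.14, -0.001, 1.887]
contact_force: [0.8, -0.1, 0.1]
opening: 0.701
grasp_force: 0.0
[489.24546095  49.90525072 273.24242383] [2.83731707e+00 1.90881356e-03 3.14702717e-01] [515.70945828 -23.05299453 150.5924813 ]
[[372. 314.]
 [246. 314.]
 [349. 277.]
 [267. 277.]
 [307. 148.]
 [318. 244.]]
```

View pics/w1.png

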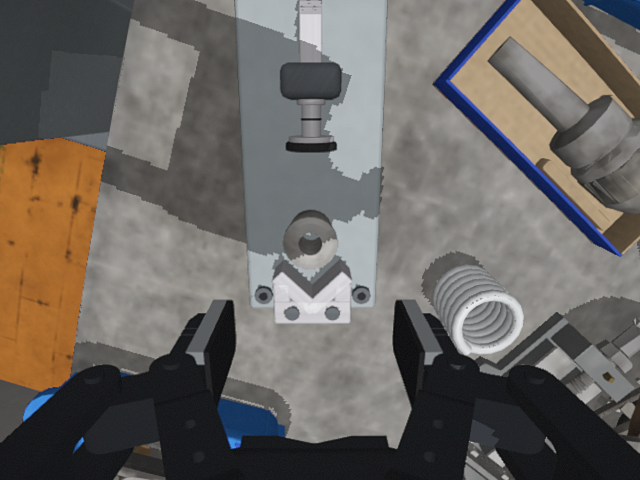

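The wrist view shows the collet with its bore at (310,243). Plate edges run (236,0)-(251,307) and (388,0)-(376,307), the vee's top front corners are (275,275) and (350,275), and the pad face is at v≈148. I'll refine the clamp pose from these.

```bash
python3 - <<'E'
from h import *
f=last('wrist'); s=r.sense()
print('corr cam-vs-eef',s['eef_pos'])
P=px2w(f,[(236,3),(251,307),(388,3),(376,307)],10); print(P.round(1))
a=(P[0]+P[2])/2;b=(P[1]+P[3])/2; d=b-a; yaw=np.arctan2(d[1],d[0]); print('yaw',yaw)
u=np.array([np.cos(yaw),np.sin(yaw),0]); e=b[:2]; ctr=b-155*u; print('centre',ctr)
J=px2w(f,[(275,275),(350,275),(312,300)],34); print('vee clamp x,y',R.from_euler('z',-yaw).apply(J-ctr).round(1))
pad=px2w(f,[(311,148)],34); print('pad',R.from_euler('z',-yaw).apply(pad-ctr).round(1))
C=px2w(f,[(310,243)],41); print('collet',C,R.from_euler('z',-yaw).apply(C-ctr).round(1))
rel=R.from_euler('xyz',s['tcp_rot']).inv().apply(C-s['eef_pos']); print('tool shift',rel)
E
```

```text
corr cam-vs-eef [515.70945828 -23.05299453 150.5924813 ]
[[427.3  92.6  10. ]
 [487.9 -92.5  10. ]
 [511.2 119.8  10. ]
 [572.7 -64.9  10. ]]
yaw -1.2518704161957608
centre [481.67861492  68.47879618  10.        ]
vee clamp x,y [[120.2 -24.1  24. ]
 [120.3  23.3  24. ]
 [137.6  -0.8  24. ]]
pad [[41.6 -0.8 24. ]]
collet [[510.35262995 -23.85531316  41.        ]] [[96.7 -1.7 31. ]]
tool shift [[  0.92706033  -5.42409473 109.5881884 ]]
```

```bash
python3 -m crank '[[0.001,-0.0055,0.04,0,0,0,0.3],[0.001,-0.0055,0.08,0,0,0,0.3],[0.001,-0.0055,0.105,0,0,0,0.3],[0.001,-0.0055,0.117,0,0,0,0.3],[0.001,-0.0055,0.117,0,0,0,0.3]]' 30; python3 -m crank '[[0,0,0,0,0,0,0.8],[0,0,0,0,0,0,0.8],[0,0,0,0,0,0,0.8],[0,0,0,0,0,0,0.8],[0,0,0,0,0,0,0.8]]' 30
```

```text
clock: 1.15
eef_pos: [510.2, -23.6, 32.6]
tcp_rot: [-3.141, -0.0, 1.888]
contact_force: [0.3, -0.7, -0.3]
opening: 0.701
grasp_force: 0.0
clock: 1.65
eef_pos: [511.0, -23.8, 34.8]
tcp_rot: [3.138, 0.001, 1.888]
contact_force: [-0.5, 0.1, 7.5]
opening: 0.363
grasp_force: 29.5
```

```bash
python3 -m crank '[[0,0,-0.04,0,0,0,0.8],[0,0,-0.08,0,0,0,0.8],[0,0,-0.12,0,0,0,0.8],[-0.04,-0.016,-0.13,0,0,0,0.8],[-0.085,-0.035,-0.13,0,0,0,0.8]]'; python3 -m crank '[[-0.046,-0.019,0,0,0,0,0.8],[-0.092,-0.038,0,0,0,0,0.8],[-0.138,-0.057,0,0,0,0,0.8],[-0.184,-0.076,0,0,0,0,0.8],[-0.23,-0.095,0,0,0,0,0.8]]'; python3 -m crank '[[-0.046,-0.019,0,0,0,0,0.8],[-0.075,-0.033,0.03,0,0,0,0.8],[-0.075,-0.033,0.03,0,0,0,0.8],[-0.075,-0.033,0.03,0,0,0,0.8],[-0.075,-0.033,0.03,0,0,0,0.8]]';  python3 - <<'E'
from h import *
s=r.sense(); print(s['eef_pos'],s['opening'])
f=grab('side','s2.png'); g=grab('wrist','w2.png')
a=f['image'][210:450,260:520,::-1]; a=cv2.resize(a,(400,370)); b=cv2.resize(g['image'][:,:,::-1],(400,300))
cv2.imwrite('pics/m2.png',np.hstack([a,np.vstack([b,np.zeros((70,400,3),np.uint8)])]))
E
```

```text
clock: 2.15
eef_pos: [504.6, -115.7, 166.7]
tcp_rot: [3.136, 0.003, 1.891]
contact_force: [0.1, 0.5, -0.7]
opening: 0.359
grasp_force: 30.1
clock: 2.65
eef_pos: [483.6, -365.7, 164.2]
tcp_rot: [3.141, 0.001, 1.888]
contact_force: [0.8, -0.6, -0.3]
opening: 0.359
grasp_force: 30.1
clock: 3.15
eef_pos: [476.4, -444.5, 134.1]
tcp_rot: [3.141, 0.0, 1.888]
contact_force: [-0.3, -0.2, -0.3]
opening: 0.36
grasp_force: 30.1
[ 476.436496   -444.46515353  134.12650629] 0.3598222062383506
```

View pics/m2.png

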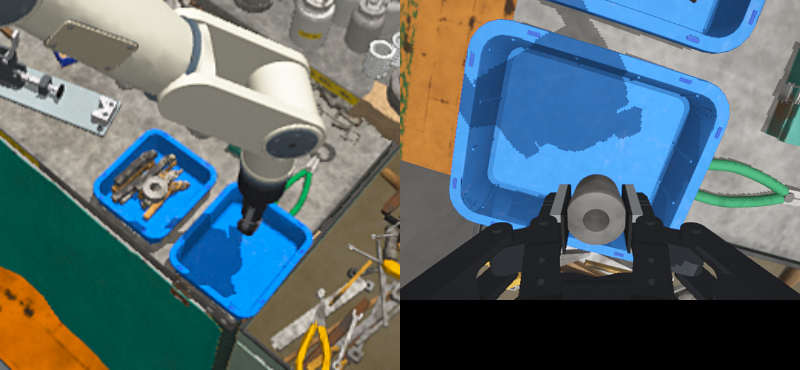

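The collet is held over the empty bin, with the bin rim around it in the wrist view and the collet at (595,210). Lowering and releasing.

```bash
python3 -m crank '[[0,0,0.04,0,0,0,0.8],[0,0,0.08,0,0,0,0.8],[0,0,0.1,0,0,0,0.8],[0,0,0.1,0,0,0,0.8],[0,0,0.1,0,0,0,0.35]]'; python3 -m crank '[[0,0,0,0,0,0,0.3],[0,0,0,0,0,0,0.3],[0,0,0,0,0,0,0.3],[0,0,0,0,0,0,0.3],[0,0,-0.04,0,0,0,0.3]]'; python3 -m crank '[[0,0,-0.05,0,0,0,0.3],[0,0,-0.1,0,0,0,0.3],[0,0,-0.14,0,0,0,0.3],[0,0,-0.14,0,0,0,0.3],[0,0,-0.14,0,0,0,0.3]]'; python3 - <<'E'
from h import *
s=r.sense(); print(s['eef_pos'])
g=grab('wrist','w3.png'); cv2.imwrite('pics/m3.png',cv2.resize(g['image'][:,:,::-1],(400,300)))
t=np.array([465,371,160.]); d=t-s['eef_pos']; print('to sleeve',R.from_euler('xyz',s['tcp_rot']).inv().apply(d))
E
```

```text
clock: 3.75
eef_pos: [477.0, -444.9, 34.4]
tcp_rot: [3.141, 0.001, 1.889]
contact_force: [1.3, 0.0, 0.6]
opening: 0.518
grasp_force: 0.0
clock: 4.25
eef_pos: [473.5, -442.7, 69.3]
tcp_rot: [-3.138, -0.008, 1.888]
contact_force: [0.2, -0.4, -0.5]
opening: 0.701
grasp_force: 0.0
clock: 4.75
eef_pos: [476.5, -445.5, 214.6]
tcp_rot: [3.14, 0.002, 1.888]
contact_force: [0.4, -0.6, -0.3]
opening: 0.699
grasp_force: 0.0
[ 476.47997596 -445.48496357  214.62546043]
to sleeve [779.50977066 243.51089208  53.20140412]
```

View pics/m3.png

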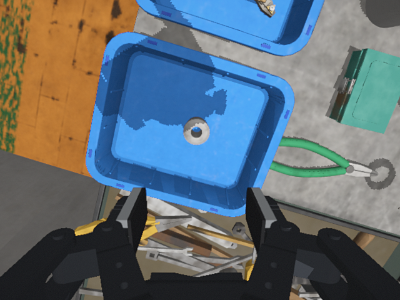

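The collet stands in the empty bin at (196,130), released. Going to the sleeve, high over the clamp.

```bash
python3 -m crank '[[0.032,0.01,-0.03,0,0,0,0.1],[0.078,0.024,-0.045,0,0,0,0.1],[0.124,0.038,-0.05,0,0,0,0.1],[0.17,0.052,-0.05,0,0,0,0.1],[0.216,0.066,-0.05,0,0,0,0.1]]'; python3 -m crank '[[0.046,0.0145,0,0,0,0,0.1],[0.092,0.029,0,0,0,0,0.1],[0.138,0.0435,0,0,0,0,0.1],[0.184,0.058,0,0,0,0,0.1],[0.23,0.072,0,0,0,0,0.1]]';python3 -m crank '[[0.046,0.0145,0,0,0,0,0.1],[0.092,0.029,0,0,0,0,0.1],[0.138,0.0435,0,0,0,0,0.1],[0.184,0.058,0,0,0,0,0.1],[0.23,0.072,0,0,0,0,0.1]]';python3 -m crank '[[0.046,0.0145,0,0,0,0,0.1],[0.092,0.029,0.03,0,0,0,0.1],[0.1,0.032,0.07,0,0,0,0.1],[0.1,0.032,0.07,0,0,0,0.1],[0.1,0.032,0.07,0,0,0,0.1]]'; python3 - <<'E'
from h import *
s=r.sense(); print(s['eef_pos'],s['qpos'])
g=grab('wrist','w4.png'); cv2.imwrite('pics/m4.png',g['image'][:,:,::-1])
print(w2px(g,[[465,371,60],[465,371,0]]))
E
```

```text
clock: 5.3
eef_pos: [470.4, -217.3, 261.6]
tcp_rot: [-3.14, -0.002, 1.887]
contact_force: [0.3, 0.2, 0.2]
opening: 0.902
grasp_force: 0.0
clock: 5.8
eef_pos: [466.9, 23.5, 261.6]
tcp_rot: [-3.139, -0.001, 1.888]
contact_force: [0.4, 0.1, 0.6]
opening: 0.903
grasp_force: 0.0
clock: 6.3
eef_pos: [463.8, 264.2, 261.4]
tcp_rot: [-3.139, 0.001, 1.888]
contact_force: [0.3, -0.7, 0.0]
opening: 0.903
grasp_force: 0.0
clock: 6.8
eef_pos: [463.0, 366.7, 191.3]
tcp_rot: [-3.137, 0.002, 1.889]
contact_force: [-0.2, 0.6, 1.0]
opening: 0.902
grasp_force: 0.0
[462.95923974 366.69407044 191.28449672] [ 6.67481266e-01  3.64714892e-01  1.75996723e+00 -2.92953553e-04
  1.02206628e+00  3.49796056e-01]
[[321.27862247 226.86083041]
 [320.31336014 205.61803348]]
```

View pics/m4.png

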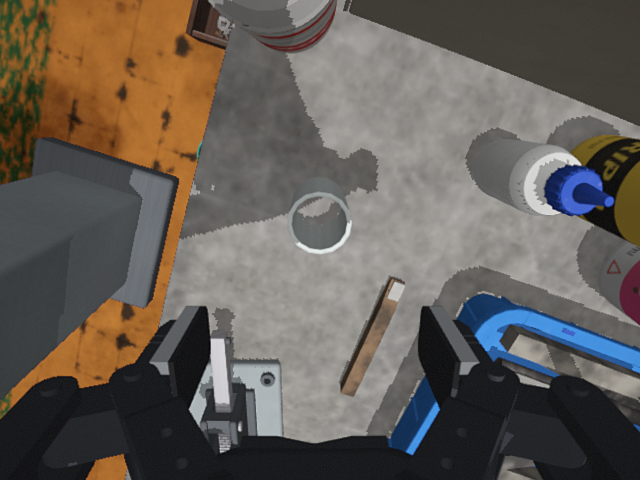

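The wrist view shows the sleeve's top ring centred at about (319.5,222), radius about 30 px. The lathe tool is at (372,335) and clear of the fingers.

```bash
python3 - <<'E'
from h import *
s=r.sense(); g=last('wrist'); C=px2w(g,[(319.5,222)],60)[0]; print(C)
d=C-[0,0,12]-s['eef_pos']; print(R.from_euler('xyz',s['tcp_rot']).inv().apply(d))
E
```

```text
[462.87808443 373.73639712  60.        ]
[  7.02104941   1.33701729 144.9474022 ]
```

```bash
python3 -m crank '[[0.007,0.0015,0.045,0,0,0,0.15],[0.007,0.0015,0.09,0,0,0,0.15],[0.007,0.0015,0.125,0,0,0,0.15],[0.007,0.0015,0.143,0,0,0,0.15],[0.007,0.0015,0.143,0,0,0,0.15]]' 30; python3 -m crank '[[0,0,0,0,0,0,0.7],[0,0,0,0,0,0,0.7],[0,0,0,0,0,0,0.7],[0,0,0,0,0,0,0.7],[0,0,0,0,0,0,0.7]]' 30; python3 -m crank '[[0,0,-0.04,0,0,0,0.7],[0,0,-0.09,0,0,0,0.7],[0,0,-0.14,0,0,0,0.7],[0,0,-0.19,0,0,0,0.7],[0,0,-0.22,0,0,0,0.7]]';python3 - <<'E'
from h import *
s=r.sense(); yaw=-1.252; ctr=np.array([482.9,64.7,0])
t=ctr+R.from_euler('z',yaw).apply([100,0,0])+[0,0,160]; print(t,s['eef_pos'],R.from_euler('xyz',s['tcp_rot']).inv().apply(t-s['eef_pos']))
E
```

```text
clock: 7.35
eef_pos: [463.3, 373.1, 49.5]
tcp_rot: [-3.139, 0.001, 1.886]
contact_force: [-0.4, -0.6, 0.4]
opening: 0.85
grasp_force: 0.0
clock: 7.85
eef_pos: [464.8, 375.3, 52.7]
tcp_rot: [3.138, -0.001, 1.888]
contact_force: [0.6, -2.5, 5.4]
opening: 0.481
grasp_force: 29.8
clock: 8.35
eef_pos: [464.5, 375.5, 276.5]
tcp_rot: [3.135, -0.003, 1.888]
contact_force: [0.1, 0.0, -0.8]
opening: 0.485
grasp_force: 31.1
[514.24237638 -30.26133657 160.        ] [464.5156072  375.47911016 276.52186943] [-401.32014179  -79.9902002   114.97442936]
```

```bash
python3 -m crank '[[-0.03,-0.006,0,0,0,0,0.7],[-0.075,-0.015,0,0,0,0,0.7],[-0.12,-0.024,0,0,0,0,0.7],[-0.165,-0.033,0,0,0,0,0.7],[-0.21,-0.042,0,0,0,0,0.7]]'; python3 -m crank '[[-0.045,-0.009,0,0,0,0,0.7],[-0.09,-0.018,0,0,0,0,0.7],[-0.135,-0.027,0,0,0,0,0.7],[-0.175,-0.035,0.02,0,0,0,0.7],[-0.191,-0.038,0.06,0,0,0,0.7]]'; python3 -m crank '[[0,0,0.04,0,0,0,0.7],[0,0,0.05,0,0,0,0.7],[0,0,0.05,0,0,0,0.7],[0,0,0.05,0,0,0,0.7],[0,0,0.05,0,0,0,0.7]]';python3 - <<'E'
from h import *
s=r.sense(); print(s['eef_pos'],s['tcp_rot'])
g=grab('wrist','w5.png')
E
```

```text
clock: 8.85
eef_pos: [489.0, 160.5, 272.0]
tcp_rot: [3.139, 0.0, 1.888]
contact_force: [1.3, 0.1, -0.4]
opening: 0.478
grasp_force: 31.1
clock: 9.35
eef_pos: [515.3, -34.7, 214.0]
tcp_rot: [3.133, 0.004, 1.886]
contact_force: [0.2, 0.7, -2.2]
opening: 0.482
grasp_force: 31.1
clock: 9.85
eef_pos: [513.9, -30.8, 162.5]
tcp_rot: [3.138, 0.001, 1.889]
contact_force: [0.2, 0.1, -0.3]
opening: 0.481
grasp_force: 31.1
[513.87652769 -30.81932073 162.4544727 ] [3.13827982e+00 1.29022858e-03 1.88865138e+00]
```

View pics/w5.png

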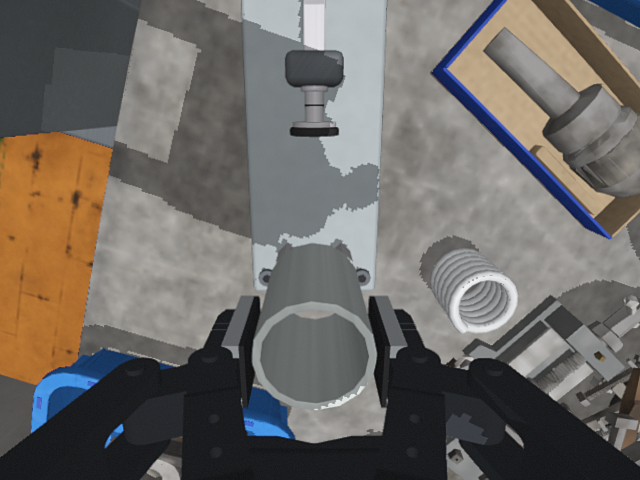

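The sleeve is held upright, its ring at (315,354), over the vee at (312,255). The pad face is at (314,133) and still right back. I'll check the sleeve's offset from the TCP, then lower.

```bash
python3 - <<'E'
from h import *
s=r.sense(); g=last('wrist')
yaw=-1.252; ctr=np.array([482.9,64.7,0]); cl=lambda P:R.from_euler('z',-yaw).apply(P-ctr).round(1)
print('sleeve top',cl(px2w(g,[(315,353)],170)),'tcp',cl(s['eef_pos'][None]))
print('pad',cl(px2w(g,[(314,132)],34)),'plate edges',cl(px2w(g,[(245,60),(387,60),(254,285),(375,285)],10)))
# notch profile in w1 via edges
im=cv2.cvtColor(cv2.imread('pics/w1.png'),cv2.COLOR_BGR2GRAY)
for v in (268,276,284,290,296,302,310): print(v,' '.join(str(x) for x in im[v,266:360:3]))
E
python3 -m crank '[[0,0,0.04,0,0,0,0.7],[0,0,0.07,0,0,0,0.7],[0,0,0.09,0,0,0,0.7],[0,0,0.09,0,0,0,0.7],[0,0,0.09,0,0,0,0.7]]'
```

```text
sleeve top [[ 99.7  -1.1 170. ]] tcp [[100.4  -0.7 162.2]]
pad [[36.9 -0.8 34. ]] plate edges [[ -6.2 -43.9  10. ]
 [ -6.1  45.2  10. ]
 [147.3 -45.   10. ]
 [147.6  43.9  10. ]]
268 177 179 135 94 82 86 91 90 90 90 159 182 169 164 168 169 158 180 115 114 115 99 81 84 87 92 92 87 176 183 182 182
276 178 178 148 86 201 211 216 153 88 89 89 90 98 156 181 149 135 114 109 80 84 86 84 94 206 216 221 168 93 183 181 182
284 182 180 164 197 206 210 210 207 210 216 154 88 90 90 89 93 80 83 83 83 84 198 214 216 214 209 211 212 170 183 133 160
290 116 71 150 201 207 206 208 218 210 207 210 215 183 87 90 91 83 82 107 207 213 214 211 207 222 215 207 212 182 51 103 116
296 47 116 119 200 207 205 205 206 202 209 211 208 207 214 200 91 129 208 211 212 209 207 210 199 209 206 205 206 175 105 116 50
302 109 155 180 189 196 197 196 196 191 198 202 213 216 214 210 206 213 214 209 211 214 205 204 203 197 203 202 203 162 185 139 110
310 150 149 143 195 206 206 151 106 117 117 113 185 208 218 223 224 225 224 210 213 95 118 118 117 120 204 211 213 154 141 145 149
clock: 10.4
eef_pos: [513.2, -30.5, 70.7]
tcp_rot: [3.141, -0.0, 1.888]
contact_force: [0.6, 3.0, -2.1]
opening: 0.482
grasp_force: 32.5
```

```bash
python3 -m crank '[[0.002,0.0005,0.004,0,0,0,0.7],[0.002,0.0005,0.007,0,0,0,0.7],[0.002,0.0005,0.0085,0,0,0,0.7],[0.002,0.0005,0.0085,0,0,0,0.7],[0.002,0.0005,0.0085,0,0,0,0.7]]'; sleep 0
```

```text
clock: 10.9
eef_pos: [512.5, -29.3, 62.6]
tcp_rot: [3.141, 0.0, 1.888]
contact_force: [-1.3, -0.2, 7.3]
opening: 0.483
grasp_force: 33.4
```

```bash
python3 -m crank '[[0,0,0,0,0,0,0.45],[0,0,0,0,0,0,0.4],[0,0,0,0,0,0,0.3],[0,0,0,0,0,0,0.2],[0,0,0,0,0,0,0.15]]'; python3 -m crank '[[0,0,-0.02,0,0,0,0.15],[0,0,-0.05,0,0,0,0.15],[0,0,-0.09,0,0,0,0.15],[0,0,-0.13,0,0,0,0.15],[0,0,-0.13,0,0,0,0.15]]'; python3 - <<'E'
from h import *
s=r.sense(); print(s['eef_pos'],s['tcp_rot'],s['qpos'])
g=grab('wrist','w6.png'); grab('side','s6.png')
im=cv2.cvtColor(g['image'],cv2.COLOR_RGB2GRAY)
yaw=-1.252; ctr=np.array([482.9,64.7,0]); T=lambda x,y,z: ctr+R.from_euler('z',yaw).apply([x,y,0])+[0,0,z]
print(w2px(g,[T(98.7,-.5,70),T(98.7,20.5,70)]))
E
```

```text
clock: 11.4
eef_pos: [512.2, -29.2, 61.7]
tcp_rot: [-3.141, -0.0, 1.888]
contact_force: [0.3, -0.2, -0.9]
opening: 0.853
grasp_force: 0.0
clock: 11.9
eef_pos: [515.4, -29.3, 196.8]
tcp_rot: [3.134, 0.003, 1.888]
contact_force: [1.6, 0.3, 0.3]
opening: 0.848
grasp_force: 0.0
[515.39318405 -29.34016024 196.82362588] [3.13351721 0.00319849 1.88778639] [-5.97701340e-02  2.42449120e-01  1.92193302e+00 -3.69717780e-06
  9.68524730e-01 -3.76771036e-01]
[[310.79504078 232.65234746]
 [343.65460318 232.48355174]]
```

```bash
python3 - <<'E'
from h import *
g=last('wrist'); s=r.sense(); im=cv2.cvtColor(g['image'],cv2.COLOR_RGB2GRAY)
yaw=-1.252; ctr=np.array([482.9,64.7,0]); cl=lambda P:R.from_euler('z',-yaw).apply(P-ctr).round(1)
T=lambda x,y,z: ctr+R.from_euler('z',yaw).apply([x,y,0])+[0,0,z]
roi=cv2.GaussianBlur(im[170:300,240:390],(5,5),1)
c=cv2.HoughCircles(roi,cv2.HOUGH_GRADIENT,1,10,param1=100,param2=18,minRadius=26,maxRadius=38)
print(c[0][:4]+[240,170,0]); 
for q in c[0][:3]: print(cl(px2w(g,[q[:2]+[240,170]],70)))
print(s['eef_pos'],R.from_euler('z',1.888).as_matrix().round(3)[0], R.from_euler('xyz',[np.pi,0,1.888]).inv().apply(T(-10,-.7,158)-s['eef_pos']))
E
```

```text
[[307.5 234.5  27.5]]
[[99.9 -2.6 70. ]]
[512.71057109 -29.16075559 192.48803711] [-0.312 -0.95   0.   ] [108.47528431   0.23691137  34.48803711]
```

The sleeve stands at clamp x≈99, released. Shutting the fingers and moving in front of the trigger.

```bash
python3 -m crank '[[0.03,0,0,0,0,0,1],[0.07,0,0,0,0,0,1],[0.108,0,0,0,0,0,1],[0.108,0,0,0,0,0,1],[0.108,0,0,0,0,0,1]]'; python3 -m crank '[[0,0,0.012,0,0,0,1],[0,0,0.024,0,0,0,1],[0,0,0.034,0,0,0,1],[0,0,0.034,0,0,0,1],[0,0,0.034,0,0,0,1]]'; cat > st.py <<'E'
from h import *
s=r.sense(); yaw=-1.252; q=R.from_euler('z',-yaw); ctr=np.array([482.9,64.7,0])
print('clamp xyz',q.apply(s['eef_pos']-ctr).round(1),'F clamp',q.apply(s['contact_force']).round(1),'t',round(s['clock'],2),'tq',s['wrist_torque'].round(2))
E
python3 st.py
```

```text
clock: 12.5
eef_pos: [477.6, 73.9, 190.4]
tcp_rot: [-3.139, -0.0, 1.89]
contact_force: [0.5, 0.5, 1.2]
opening: 0.008
grasp_force: 0.0
clock: 13.0
eef_pos: [478.4, 73.1, 157.2]
tcp_rot: [-3.14, -0.0, 1.887]
contact_force: [-0.3, -0.7, 0.2]
opening: 0.0
grasp_force: 0.0
clamp xyz [ -9.3  -1.7 157.2] F clamp [ 0.6 -0.6  0.2] t 13.0 tq [0.03 0.05 0.02]
```

```bash
python3 -m crank '[[0.012,0,0,0,0,0,1],[0.02,0,0,0,0,0,1],[0.024,0,0,0,0,0,1],[0.024,0,0,0,0,0,1]]' >/dev/null; python3 st.py;  python3 -m crank '[[0.003,0,0,0,0,0,1],[0.006,0,0,0,0,0,1],[0.006,0,0,0,0,0,1]]'>/dev/null; python3 st.py;  python3 -m crank '[[0.003,0,0,0,0,0,1],[0.006,0,0,0,0,0,1],[0.006,0,0,0,0,0,1]]'>/dev/null; python3 st.py
```

```text
clamp xyz [-34.5  -1.1 158.1] F clamp [0.6 0.5 0.6] t 13.4 tq [-0.   -0.01  0.02]
clamp xyz [-39.7  -1.2 157.9] F clamp [ 1.5 -1.5  0.3] t 13.7 tq [-0.22 -0.11 -0.02]
clamp xyz [-45.3  -0.9 158.1] F clamp [ 5.7 -0.9  2.6] t 14.0 tq [-0.86 -0.28  0.01]
```

```bash
python3 -m crank '[[0.004,0,0,0,0,0,1],[0.008,0,0,0,0,0,1],[0.012,0,0,0,0,0,1],[0.012,0,0,0,0,0,1]]' >/dev/null; python3 st.py;  python3 -m crank '[[0.003,0,0,0,0,0,1],[0.006,0,0,0,0,0,1],[0.006,0,0,0,0,0,1]]'>/dev/null; python3 st.py;  python3 -m crank '[[0.002,0,0,0,0,0,1],[0.004,0,0,0,0,0,1],[0.004,0,0,0,0,0,1]]'>/dev/null; python3 st.py
```

```text
clamp xyz [-57.2  -0.4 158.6] F clamp [ 7.  -0.3  6.2] t 14.4 tq [-1.03 -0.3   0.02]
clamp xyz [-63.1  -0.3 159. ] F clamp [ 7.4 -2.4 13.1] t 14.7 tq [-1.15  0.08 -0.01]
clamp xyz [-67.   -0.3 159.1] F clamp [ 7.3 -2.3 14.3] t 15.0 tq [-1.13  0.11  0.07]
```

```bash
python3 -m crank '[[0,0,-0.003,0,0,0,1],[0,0,-0.006,0,0,0,1],[0,0,-0.006,0,0,0,1]]' >/dev/null; python3 st.py;  python3 -m crank '[[0.001,0,0,0,0,0,1],[0.002,0,0,0,0,0,1],[0.002,0,0,0,0,0,1]]'>/dev/null; python3 st.py
```

```text
clamp xyz [-67.5  -1.2 164. ] F clamp [ 3.9 -0.4  3. ] t 15.3 tq [-0.73 -0.17  0.03]
clamp xyz [-69.1  -1.1 164. ] F clamp [ 7.5 -2.   5.1] t 15.6 tq [-1.33 -0.18  0.06]
```

```bash
python3 -m crank '[[0.001,0,0,0,0,0,1],[0.002,0,0,0,0,0,1],[0.002,0,0,0,0,0,1]]' >/dev/null; python3 st.py;  python3 -m crank '[[0.001,0,0,0,0,0,1],[0.002,0,0,0,0,0,1],[0.002,0,0,0,0,0,1]]'>/dev/null; python3 st.py
```

```text
clamp xyz [-69.7  -1.1 164. ] F clamp [18.5 -1.3  5.2] t 15.9 tq [-2.98 -0.77  0.01]
clamp xyz [-70.1  -1.1 164. ] F clamp [29.1 -1.9  5.2] t 16.2 tq [-4.75 -1.24  0.01]
```

```bash
python3 -m crank '[[-0.012,0,0,0,0,0,1],[-0.024,0,0,0,0,0,1],[-0.037,0,0,0,0,0,1],[-0.037,0,0,0,0,0,1]]' >/dev/null; python3 st.py;  python3 -m crank '[[0.008,0,0,0,0,0,1],[0.016,0,0,0,0,0,1],[0.024,0,0,0,0,0,1],[0.03,0,0,0,0,0,1],[0.032,0,0,0,0,0,1]]'>/dev/null; python3 st.py; python3 -m crank '[[0.0005,0,0,0,0,0,1]]' >/dev/null; python3 st.py
python3 -m crank '[[-0.012,0,0,0,0,0,1],[-0.024,0,0,0,0,0,1],[-0.033,0,0,0,0,0,1],[-0.033,0,0,0,0,0,1]]' >/dev/null; python3 st.py
python3 - <<'E'
from h import *
g=grab('wrist','w7.png'); grab('side','s7.png')
print(g['position'])
yaw=-1.252; ctr=np.array([482.9,64.7,0]); T=lambda x,y,z: ctr+R.from_euler('z',yaw).apply([x,y,0])+[0,0,z]
for n in('wrist','side'): print(n,w2px(last(n),[T(36,0,34),T(66,0,34),T(99,0,70)]).round())
E
```

```text
clamp xyz [-35.8  -1.3 163.6] F clamp [-0.7  0.6  0.3] t 16.6 tq [ 0.03 -0.04 -0.01]
clamp xyz [-69.4  -0.5 164.6] F clamp [ 7.1 -1.   8.3] t 17.1 tq [-1.36 -0.3   0.05]
clamp xyz [-69.5  -0.5 164.6] F clamp [ 8.  -0.6  7.8] t 17.2 tq [-1.45 -0.26 -0.07]
clamp xyz [-35.6  -1.5 163.6] F clamp [ 0.2 -0.1  0.9] t 17.6 tq [ 0.01  0.02 -0.01]
[445.68460484 171.07482418 287.33629489]
wrist [[318. 331.]
 [318. 367.]
 [318. 441.]]
side [[299. 269.]
 [307. 272.]
 [317. 269.]]
```

```bash
python3 -m crank '[[0.008,0,0,0,0,0,1],[0.016,0,0,0,0,0,1],[0.016,0,0,0,0,0,1]]' >/dev/null; python3 st.py; for i in 1 2 3 4; do :; done
python3 -m crank '[[0.003,0,0,0,0,0,1],[0.006,0,0,0,0,0,1]]' >/dev/null; python3 st.py
python3 -m crank '[[0.002,0,0,0,0,0,1],[0.004,0,0,0,0,0,1]]' >/dev/null; python3 st.py
python3 -m crank '[[0.002,0,0,0,0,0,1],[0.004,0,0,0,0,0,1]]' >/dev/null; python3 st.py
python3 -m crank '[[0.001,0,0,0,0,0,1],[0.002,0,0,0,0,0,1],[0.002,0,0,0,0,0,1]]' >/dev/null; python3 st.py
```

```text
clamp xyz [-52.3  -0.7 164.5] F clamp [ 8.6 -0.5  5.7] t 18.0 tq [-1.43 -0.27  0.03]
clamp xyz [-57.3  -0.5 165. ] F clamp [14.1 -2.9 13.1] t 18.2 tq [-2.25 -0.21  0.07]
clamp xyz [-61.2  -0.4 165.3] F clamp [14.3 -3.5 14.7] t 18.4 tq [-2.44 -0.16  0.04]
clamp xyz [-65.1  -0.4 165.4] F clamp [15.9 -4.8 17.9] t 18.6 tq [-2.47 -0.05  0.09]
clamp xyz [-67.1  -0.4 165.4] F clamp [14.6 -4.6 18.3] t 18.9 tq [-2.4  -0.03  0.01]
```

```bash
python3 -m crank '[[-0.012,0,0,0,0,0,1],[-0.024,0,0,0,0,0,1],[-0.034,0,0,0,0,0,1],[-0.034,0,-0.01,0,0,0,0.5],[-0.05,0,-0.03,0,0,0,0.15]]' >/dev/null; python3 st.py;  python3 -m crank '[[-0.04,0,0,0,0,0,0.15],[-0.08,0,0,0,0,0,0.15],[-0.115,0,0,0,0,0,0.15],[-0.115,0,0,0,0,0,0.15],[-0.115,0,0,0,0,0,0.15]]'>/dev/null; python3 st.py; python3 - <<'E'
from h import *
g=grab('wrist','w8.png'); im=cv2.cvtColor(g['image'],cv2.COLOR_RGB2GRAY)
yaw=-1.252; ctr=np.array([482.9,64.7,0]); cl=lambda P:R.from_euler('z',-yaw).apply(P-ctr).round(1)
T=lambda x,y,z: ctr+R.from_euler('z',yaw).apply([x,y,0])+[0,0,z]
roi=cv2.GaussianBlur(im[170:320,240:390],(5,5),1)
c=cv2.HoughCircles(roi,cv2.HOUGH_GRADIENT,1,10,param1=100,param2=18,minRadius=26,maxRadius=38)
for q in ([] if c is None else c[0][:3]): print(q[:2]+[240,170],q[2],cl(px2w(g,[q[:2]+[240,170]],70)))
a,b=w2px(g,[T(0,-.8,34),T(90,-.8,34)]); print(a,b)
for x in range(10,100,2):
    u,v=w2px(g,[T(x,-.8,34)])[0]; print((x,int(im[int(round(v)),int(u)-8:int(u)+9].mean())),end=' ')
E
```

```text
clamp xyz [-19.5  -2.4 193.3] F clamp [ 0.1 -0.4  0.6] t 19.4 tq [ 0.01  0.03 -0.  ]
clamp xyz [ 96.8  -1.5 194.1] F clamp [ 0.4  0.3 -0.5] t 19.9 tq [-0.02  0.04  0.02]
[313.5 241.5] 27.2 [[100.6  -2.6  70. ]]
[315.56991438  77.55220116] [316.04123331 211.687562  ]
(10, 129) (12, 139) (14, 139) (16, 138) (18, 138) (20, 138) (22, 138) (24, 138) (26, 142) (28, 147) (30, 151) (32, 156) (34, 164) (36, 54) (38, 69) (40, 76) (42, 75) (44, 71) (46, 69) (48, 68) (50, 66) (52, 56) (54, 104) (56, 122) (58, 126) (60, 126) (62, 126) (64, 79) (66, 126) (68, 125) (70, 125) (72, 122) (74, 117) (76, 140) (78, 43) (80, 31) (82, 36) (84, 106) (86, 102) (88, 101) (90, 153) (92, 149) (94, 182) (96, 182) (98, 181)
```

The pad now sits at clamp x≈82, right at the sleeve, with the spring still free (head 36–52, ring 64). For the last stroke I'll turn the tool 90° so the inner finger pad pulls the trigger and the wrist camera can watch the pad spring.

```bash
python3 - <<'E'
from h import *
g=last('wrist'); s=r.sense()
A=R.from_euler('xyz',[np.pi,0,1.888]); cr=A.inv()*R.from_matrix(rot(g)); cp=A.inv().apply(np.array(g['position'])-s['eef_pos'])
print('cam in tool',cp,cr.as_euler('xyz'))
yaw=-1.252; ctr=np.array([482.9,64.7,0]); T=lambda x,y,z: ctr+R.from_euler('z',yaw).apply([x,y,0])+[0,0,z]
for sgn in(1,-1):
  for tx in(-83,-110):
    B=A*R.from_rotvec([0,0,sgn*np.pi/2]); h=dict(g); p=T(tx,-1.5,150)
    h['position']=p+B.apply(cp); h['orientation']=(B*cr).as_euler('xyz')
    print(sgn,tx,w2px(h,[T(40,0,34),T(60,0,34),T(82,0,34),T(103,0,70),T(tx+42,0,145)]).round().tolist())
p=T(-83,-1.5,215)-s['eef_pos']; print(A.inv().apply(p),s['eef_pos'],s['tcp_rot'])
E
```

```text
cam in tool [  76.38923884   -0.60453056 -123.88407409] [-3.04403719e-01  2.58112840e-04  1.57407192e+00]
1 -83 [[513.0, 235.0], [545.0, 235.0], [578.0, 235.0], [653.0, 254.0], [434.0, 328.0]]
1 -110 [[555.0, 235.0], [586.0, 235.0], [619.0, 235.0], [698.0, 254.0], [434.0, 328.0]]
-1 -83 [[118.0, 242.0], [87.0, 242.0], [53.0, 242.0], [-21.0, 262.0], [199.0, 337.0]]
-1 -110 [[76.0, 242.0], [46.0, 242.0], [13.0, 242.0], [-65.0, 262.0], [199.0, 337.0]]
[179.11453966  -0.2002473  -21.01226064] [511.51945312 -27.06852165 193.98773936] [-3.14138676e+00 -7.77502436e-04  1.88702956e+00]
```

```bash
python3 -m crank '[[0.03,0,-0.02,0,0,0.14,0],[0.07,0,-0.025,0,0,0.28,0],[0.11,0,-0.025,0,0,0.42,0],[0.15,0,-0.025,0,0,0.56,0],[0.179,0,-0.025,0,0,0.7,0]]' >/dev/null;  python3 -m crank '[[0,0,0,0,0,0.14,0],[0,0,0,0,0,0.28,0],[0,0,0,0,0,0.42,0],[0,0,0,0,0,0.56,0],[0,0,0,0,0,0.7,0]]'>/dev/null;python3 -m crank '[[0,0,0,0,0,0.1,0],[0,0,0,0,0,0.171,0],[0,0,0,0,0,0.171,0],[0,0,0,0,0,0.171,0]]'; python3 st.py
```

```text
clock: 21.35
eef_pos: [455.5, 143.2, 218.9]
tcp_rot: [-3.141, 0.0, 0.32]
contact_force: [0.4, 0.5, 0.6]
opening: 1.0
grasp_force: 0.0
clamp xyz [-83.1  -1.5 218.9] F clamp [-0.3  0.5  0.6] t 21.35 tq [ 0.   -0.01 -0.02]
```

```bash
python3 -m crank '[[0,0,0.02,0,0,0,0],[0,0,0.04,0,0,0,0],[0,0,0.06,0,0,0,0],[0,0,0.069,0,0,0,0],[0,0,0.069,0,0,0,0]]' >/dev/null; python3 st.py;  python3 -m crank '[[0,-0.004,0,0,0,0,0],[0,-0.008,0,0,0,0,0],[0,-0.01,0,0,0,0,0],[0,-0.01,0,0,0,0,0]]'>/dev/null; python3 st.py; cat > meas.py <<'E'
import sys
from h import *
g=grab('wrist',sys.argv[1]); im=cv2.cvtColor(g['image'],cv2.COLOR_RGB2GRAY)
yaw=-1.252; ctr=np.array([482.9,64.7,0]); T=lambda x,y,z: ctr+R.from_euler('z',yaw).apply([x,y,0])+[0,0,z]
for x in np.arange(20,110,1.5):
    u,v=w2px(g,[T(x,-.8,34)])[0]
    if u<636: print('%g:%d'%(x,im[int(round(v))-5:int(round(v))+6,int(round(u))].mean()),end=' ')
print()
E
python3 meas.py w9.png
```

```text
clamp xyz [-82.5  -2.  148.9] F clamp [ 0.  -0.4  0.1] t 21.85 tq [ 0.   -0.05  0.02]
clamp xyz [-92.5  -0.8 150.4] F clamp [0.5 0.5 0. ] t 22.25 tq [ 0.01  0.01 -0.01]
20:209 21.5:209 23:209 24.5:209 26:209 27.5:209 29:209 30.5:209 32:207 33.5:208 35:208 36.5:210 38:187 39.5:48 41:43 42.5:53 44:77 45.5:100 47:108 48.5:117 50:119 51.5:119 53:118 54.5:118 56:118 57.5:117 59:115 60.5:110 62:191 63.5:207 65:157 66.5:109 68:208 69.5:204 71:204 72.5:205 74:190 75.5:107 77:84 78.5:85 80:133 81.5:218 83:217 84.5:30 86:53 87.5:53 89:51 90.5:96 92:99 93.5:99 95:99 96.5:99 98:99 99.5:99 101:99 102.5:99 104:98 105.5:98 107:98 108.5:99
```

```bash
sed -i 's/20,110,1.5/56,93,1/' meas.py; python3 -m crank '[[0,-0.004,0,0,0,0,0],[0,-0.008,0,0,0,0,0],[0,-0.008,0,0,0,0,0]]' >/dev/null; python3 st.py;  python3 -m crank '[[0,-0.003,0,0,0,0,0],[0,-0.005,-0.001,0,0,0,0],[0,-0.005,-0.001,0,0,0,0]]'>/dev/null; python3 st.py;  python3 meas.py w10.png
```

```text
clamp xyz [-99.7  -0.8 150.2] F clamp [6.8 0.2 3.2] t 22.6 tq [-1.21 -0.38 -0.  ]
clamp xyz [-104.3   -0.7  151.1] F clamp [9.1 0.1 2.7] t 22.9 tq [-1.49 -0.57 -0.01]
56:118 57:118 58:118 59:117 60:117 61:117 62:117 63:117 64:114 65:108 66:71 67:126 68:208 69:205 70:205 71:204 72:205 73:205 74:201 75:190 76:112 77:84 78:85 79:85 80:81 81:103 82:218 83:216 84:165 85:61 86:17 87:52 88:54 89:53 90:51 91:85 92:101
```

```bash
python3 - <<'E'
from h import *
yaw=-1.252; ctr=np.array([482.9,64.7,0]); T=lambda x,y,z: ctr+R.from_euler('z',yaw).apply([x,y,0])+[0,0,z]
cr=R.from_euler('xyz',[-3.04403719e-01,2.58e-04,1.57407]); cp=np.array([76.4,-.6,-123.9])
def prof(fn,p,x0,x1):
    A=R.from_euler('xyz',[np.pi,0,1.888]); h=dict(last('wrist')); h['position']=np.array(p)+A.apply(cp); h['orientation']=(A*cr).as_euler('xyz')
    im=cv2.cvtColor(cv2.imread('pics/'+fn),cv2.COLOR_BGR2GRAY)
    for x in range(x0,x1):
        u,v=w2px(h,[T(x,-.8,34)])[0]; print('%d:%d'%(x,im[int(round(v)),int(u)-4:int(u)+5].mean()),end=' ')
    print()
prof('w1.png',[515.7,-23.05,150.6],-12,42)
prof('w6.png',[514,-29.2,193.5],-12,42)
prof('w8.png',[511.5,-27.1,194],30,90)
E
```

```text
-12:143 -11:143 -10:143 -9:143 -8:146 -7:57 -6:64 -5:67 -4:69 -3:70 -2:69 -1:69 0:69 1:68 2:68 3:69 4:68 5:67 6:67 7:66 8:61 9:55 10:48 11:38 12:116 13:140 14:129 15:120 16:125 17:125 18:125 19:124 20:124 21:127 22:63 23:79 24:128 25:124 26:124 27:124 28:124 29:124 30:124 31:124 32:117 33:138 34:138 35:139 36:63 37:29 38:31 39:29 40:27 41:74 
-12:143 -11:144 -10:147 -9:121 -8:59 -7:67 -6:69 -5:71 -4:72 -3:72 -2:71 -1:71 0:70 1:69 2:69 3:68 4:68 5:67 6:62 7:60 8:52 9:39 10:85 11:146 12:136 13:114 14:131 15:130 16:130 17:131 18:131 19:132 20:100 21:74 22:126 23:131 24:130 25:130 26:130 27:130 28:130 29:131 30:113 31:167 32:163 33:163 34:32 35:35 36:37 37:34 38:34 39:82 40:142 41:143 
30:139 31:139 32:139 33:141 34:149 35:132 36:50 37:63 38:68 39:68 40:71 41:70 42:71 43:69 44:69 45:70 46:69 47:69 48:68 49:68 50:67 51:65 52:56 53:49 54:111 55:147 56:129 57:132 58:135 59:135 60:135 61:135 62:137 63:64 64:76 65:137 66:135 67:134 68:134 69:134 70:135 71:134 72:135 73:119 74:93 75:140 76:141 77:118 78:48 79:26 80:31 81:30 82:32 83:79 84:107 85:103 86:103 87:102 88:101 89:112
```

```bash
python3 -m crank '[[0,-0.002,0,0,0,0,0],[0,-0.004,-0.001,0,0,0,0],[0,-0.004,-0.001,0,0,0,0]]' >/dev/null; python3 st.py; python3 meas.py w11.png
```

```text
clamp xyz [-108.1   -0.8  152. ] F clamp [10.5  1.5  1.5] t 23.25 tq [-1.6  -0.67  0.02]
56:118 57:118 58:118 59:118 60:118 61:118 62:117 63:117 64:117 65:117 66:116 67:106 68:120 69:201 70:205 71:203 72:203 73:203 74:201 75:190 76:156 77:84 78:85 79:85 80:85 81:118 82:196 83:216 84:218 85:142 86:17 87:38 88:54 89:55 90:51 91:55 92:101
```

```bash
python3 -m crank '[[0,-0.001,0,0,0,0,0],[0,-0.002,0,0,0,0,0],[0,-0.002,0,0,0,0,0],[0,-0.002,0,0,0,0,0]]' >/dev/null; python3 st.py; python3 meas.py w12.png; python3 - <<'E'
from h import *
a=cv2.imread('pics/w12.png')[150:330,400:640]; f=grab('side','s12.png'); b=f['image'][190:300,225:345,::-1]
cv2.imwrite('pics/m12.png',np.hstack([cv2.resize(a,(440,330),interpolation=cv2.INTER_CUBIC),cv2.resize(b,(360,330),interpolation=cv2.INTER_CUBIC)]))
E
```

```text
clamp xyz [-109.8   -0.7  152.2] F clamp [11.8  0.2  5.4] t 23.7 tq [-1.95 -0.61 -0.01]
56:117 57:119 58:118 59:118 60:118 61:118 62:117 63:117 64:117 65:118 66:117 67:116 68:109 69:142 70:187 71:205 72:204 73:204 74:200 75:188 76:166 77:83 78:85 79:86 80:86 81:101 82:186 83:216 84:216 85:64 86:13 87:37 88:54 89:55 90:52 91:53 92:101
```

View pics/m12.png

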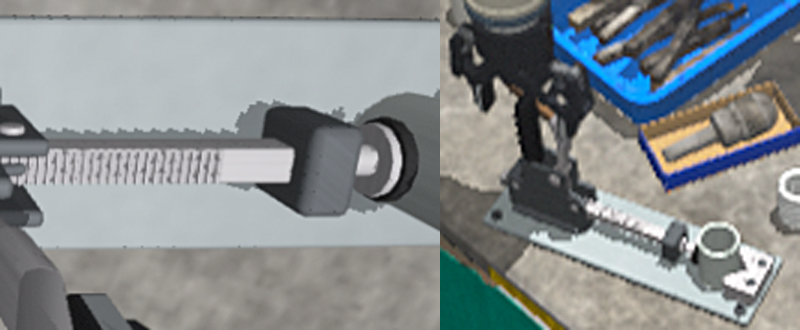

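The side crop shows the sleeve upright in the vee at (717,250). In the wrist crop the pad presses it at (400,160), with the shank's ring just at the head. Compression is about 6.5 mm and trigger force about 12 N, so I'm handing in with the trigger held.

```bash
python3 -c "
from rig import sign_off
print(sign_off())"
```

```text
the job is handed in; nothing more can be done
None
```

The job is handed in, with no verdict returned: the collet is in the empty bin, the sleeve stands pressed in the clamp's vee, the pad spring is about half compressed (about 6.5 mm, estimated from the images), and the trigger is still held with about 12 N.

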